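# Sweep the skiving slab clear with the scraper from the tin

## Task

Fetch the scraper block out of the deep tin, use it to sweep all five steel offcuts off the marble slab into the steel pan at its end, then lower the scraper back to the bottom of the tin, still in the grip, and let go so that it stands upright there. Leave the tin standing where it is, and do not disturb the jar, the brush canister or the shoe last.

Things in the scene. Friction and masses are not known exactly. Their poses are not given: they have to be found in the camera images.
- scraper_center (a point): Dark wood scraper, an upside-down T standing loose in the tin, any yaw: foot 70 (its x) x 20 (y) x 22 mm high with a steel band; on it an upright flat grip 36 (x) x 10 mm (y), to 72 mm above the underside, 28 mm below the tin's rim. 90 g. Point: half-way up, 36 mm above the underside; z up. Pinch the top 15 to 20 mm across the thickness; sweep with the foot 0 to 3 mm above the marble.
- tin: Plain round open steel tin, loose, upright, about 0.6 kg: outer diameter 106 mm, 103 mm high, straight 3 mm wall, inner diameter 100 mm, floor 3 mm thick (so 100 mm deep inside). Wide open fingers do not fit in. Origin: centre of its underside, z up. It stands on the left or the right of the bench.
- slab: Fixed marble slab, 124 mm along its x and 180 mm along its y, top face 30 mm above the bench, with a wooden lip 8 mm wide along each long side (x = -70 to -62 mm and +62 to +70 mm) that rises 10 mm above the marble. Both ends (y = -90 and +90 mm) are open and flush. Origin: centre of the underside, on the bench.
- pan: Fixed open steel pan that abuts one open end of the slab (the +y or the -y end of the slab; read its position): 140 mm along its x, 100 mm along its y, axes parallel to the slab's, 3 mm walls and floor. The walls next to the slab and opposite are 26 mm high (4 mm below the marble), the other two 40 mm. Origin: centre of the underside; it lies 140 mm from the slab's origin along the slab's y.
- stack: Fixed stack of cork sheets, 138 by 98 mm, 26 mm high, abutting the other end of the slab. Not a place for offcuts. Origin: centre of the underside.
- jar: Bystander: squat closed glass jar, 56 mm in diameter, 75 mm high, standing on the cork stack close to the slab's end. Origin: centre of its underside.
- canister: Bystander: grey canister 64 mm in diameter, 100 mm high, with brush handles standing up to 152 mm; on the other side of the bench from the tin. Origin: centre of its underside.
- last: Bystander: green shoe last between robot and slab, 160 mm long along its y (toe at +y), up to 60 mm wide, 97 mm high at the heel. Origin: on its underside, about the middle.
- chip0_center (a point): Rectangular steel offcut 18 x 12 x 7 mm, about 12 g, lying flat and loose on the marble. The point is its centre, 3.5 mm above its underside.
- chip1_center (a point): Round steel offcut, 17 mm in diameter, 7 mm thick, about 12 g, lying flat and loose on the marble. The point is its centre, 3.5 mm above its underside.
- chip2_center (a point): Rectangular steel offcut 18 x 12 x 7 mm, about 12 g, lying flat and loose on the marble. The point is its centre, 3.5 mm above its underside.
- chip3_center (a point): Round steel offcut, 17 mm in diameter, 7 mm thick, about 12 g, lying flat and loose on the marble. The point is its centre, 3.5 mm above its underside.
- chip4_center (a point): Rectangular steel offcut 18 x 12 x 7 mm, about 12 g, lying flat and loose on the marble. The point is its centre, 3.5 mm above its underside.

How it is judged:
By the outcome, as a careful person would: the job done as asked, in the order asked, and still so for the second after the job is handed in, with the robot touching nothing.
It also fails if it takes over 69 s, if anything falls off the work surface, if the arm or the gripper's body presses on something with over 40 N, if the wrist force passes 120 N, or if a joint passes its speed limit or range.

## Robot

A 6-joint arm with a two-finger parallel gripper is mounted at the origin on the work surface. World frame = base frame: x ahead of the robot, y to its left, z up, the work surface at z = 0. Lengths are in m, angles in rad, forces in N, time in s.
With the tool pointing down it reaches from about 0.425 to 1.125 m from the base axis. Payload 14.9 kg.
Tool frame: the origin (TCP) lies midway between the tips of the shut fingers; the grasp point (between the pads) lies 19 mm behind it; y points along the fingers, z is the direction in which the jaws open and shut, and the axes are right-handed (so a half turn about y gives the same grasp; the last joint's range is limited). The gripper opens to 91 mm and grips with 3 to 60 N. Pads are 32 mm wide; open, the fingers measure 118 mm over their backs; the gripper's body (76 mm by 178 mm) begins 60 mm behind the grasp point.
Start: joints at [-1.145, 0.379, 1.734, -0, 1.028, -0.033], TCP at [0.31, -0.628, 0.214] pointing down, gripper open.
Joint ranges: [-2.77, 2.77], [-0.74, 2.19], [0, 2.66], [-1.06, 4.2], [0.31, 2.87], [-3.08, 3.08]. Speed limits (rad/s): [1.89, 1.89, 2.39, 3.14, 3.14, 3.14].

## Interface

Orientations are given as a rotation vector (axis times angle).
In Python, from bench import ctrl gives the robot as it stands. Calls block until the motion is done:
- ctrl.move_to(position, orientation): joint-space move of the TCP to a pose.
- ctrl.move_linear(position, feed=0.15, rot=None, force_limit=None): straight line of the TCP; rot=None keeps the orientation; feed is the mean speed in m/s. With force_limit (N) it stops when the force on the tool has changed by that much, and returns True; else False.
- ctrl.move_j(angles): joint-space move.
- ctrl.open_gripper() and ctrl.grab(): open the fingers fully, or close them until they stop; the grip force is fixed at half the most.
- ctrl.dwell(seconds).
- ctrl.inverse_kinematics(position, orientation): joint angles nearest the present ones, or None.
- ctrl.read_state(): the state.
- ctrl.snapshot(name): name is "scene" or "top"; returns a dict with "img" (420x560x3 uint8, blue, green, red), "K" (3x3 intrinsics, pixels), "world_to_cam" (4x4, takes a point from world to camera coordinates). Camera axes: x right, y down, z forward; pixel columns grow to the right and rows downward; lengths in m; the calibration is good to about 2 mm. A picture is of the moment at which its call begins. There is no depth.
A pose or a line that the arm cannot do raises ctrl.IKError and nothing moves.
- ctrl.sign_off(): hands the job in, once; it reports no verdict.
Trained networks look in the newest picture that a camera, given by its name, has taken for a name from the list of things; names that differ only in an ending like _2 or _b are one class to them, and where a whole thing is asked for, a point or a joint stands for the part that bears it (a point fixed in the world has none). Each returns a list of dicts, best first, with "p" (0 to 1); they miss things now and then, are a little off and sometimes report something else, mostly with a low value. They report only what shows in the picture. A call takes as long as a camera call.
- ctrl.recognise(camera, thing): "position" ([row, column] in pixels, amid what is visible of it).
- ctrl.tip_of(camera, thing): "position" ([row, column] in pixels: a listed point, or the origin of a listed thing).
The state is a dict: "clock": time; "joints": joint angles; "joint_vel": joint speeds; "joint_efforts": joint torques, N m; "tcp_pos": TCP position; "tool_rot": TCP orientation; "wrist_force": force on the tool from outside, world axes, zero at the start; "moment": the same for the moment, N m; "gripper_width": finger opening in m.
Only numpy, scipy, OpenCV 4.12 (cv2) and the standard library are available. Lean on these libraries where they do the work, as an engineer would, in place of code of your own. Each camera call takes 0.05 s, during which the arm holds its last target.

## Working session

There is one attempt and no reset: what is moved stays moved. The work goes in short steps, each a Python script; the robot and the scene stay as the last script left them, time stands still between calls to the robot, and variables do not carry over. Pictures are saved under pics/ and viewed, and the job is handed in when it is done.

```bash
ls; mkdir -p pics; python3 - <<'E'
from bench import ctrl
import cv2
for n in("scene","top"):
    s=ctrl.snapshot(n); cv2.imwrite(f"pics/{n}0.png",s["img"]); print(n,s["K"].tolist(),s["world_to_cam"].round(4).tolist())
    for t in("scraper_center","tin","slab","pan","stack","jar","canister","last","chip0_center","chip1_center"):
        print(t,[(round(d["p"],2),[round(float(v)) for v in d["position"]]) for d in ctrl.tip_of(n,t)][:5])
print(ctrl.read_state())
E
```

```text
pics
scene [[379.0377597519561, 0.0, 283.21515490216785], [0.0, 379.0377597519561, 211.74777331825987], [0.0, 0.0, 1.0]] [[0.417, 0.9086, -0.0241, -0.23], [0.4793, -0.2423, -0.8435, -0.2061], [-0.7723, 0.3402, -0.5365, 1.179], [0.0, 0.0, 0.0, 1.0]]
scraper_center []
tin [(0.65, [237, 359]), (0.58, [230, 118])]
slab [(0.83, [266, 294])]
pan [(0.7, [303, 227])]
stack [(0.85, [237, 348])]
jar [(0.92, [235, 361])]
canister [(0.76, [175, 343])]
last [(0.92, [204, 264])]
chip0_center [(0.65, [247, 276])]
chip1_center [(0.57, [236, 360]), (0.43, [242, 299])]
top [[509.2159558784526, 0.0, 287.3672803573795], [0.0, 509.2159558784526, 204.23354938039216], [0.0, 0.0, 1.0]] [[0.0044, -1.0, -0.0023, -0.0079], [-0.9894, -0.004, -0.1452, 0.5445], [0.1452, 0.0029, -0.9894, 0.9744], [0.0, 0.0, 0.0, 1.0]]
scraper_center [(0.74, [171, 279]), (0.59, [298, 438])]
tin [(0.91, [297, 431])]
slab [(0.84, [161, 291])]
pan [(0.88, [152, 355])]
stack [(0.76, [177, 227]), (0.3, [164, 294])]
jar [(0.92, [158, 226]), (0.27, [298, 156])]
canister [(0.63, [297, 160])]
last [(0.63, [270, 276]), (0.3, [169, 280])]
chip0_center [(0.56, [178, 301])]
chip1_center [(0.37, [172, 283])]
{'clock': 1.1, 'joints': array([-1.14527188e+00,  3.78850604e-01,  1.73421189e+00,  3.20144889e-05,
        1.02847626e+00, -3.32809263e-02]), 'joint_vel': array([-1.97481814e-03,  2.57718888e-04, -2.70206008e-03, -1.66078226e-05,
       -5.40228574e-04, -6.27264271e-05]), 'joint_efforts': array([-3.44783541e-03, -7.63694572e+01, -4.34747458e+01,  6.51370198e-02,
        3.89991514e-02,  2.72778527e-05]), 'tcp_pos': array([ 0.31003473, -0.62761659,  0.21396042]), 'tool_rot': array([-0.4591313 ,  1.96637541, -1.96647137]), 'wrist_force': array([0.24141755, 0.60668963, 0.32077233]), 'moment': array([0.03674993, 0.06754871, 0.05589998]), 'gripper_width': 0.09145199248793347}
```

View pics/scene0.png

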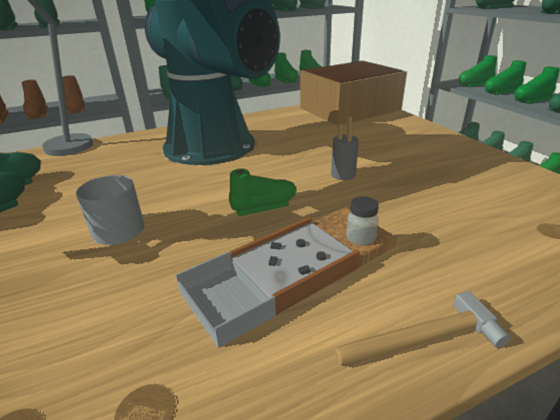

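View pics/top0.png

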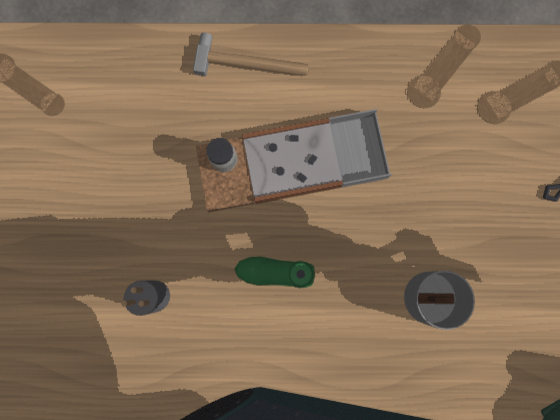

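```bash
python3 - <<'E'
import cv2
a=cv2.imread("pics/top0.png")
cv2.imwrite("pics/crop_slab.png",cv2.resize(a[110:220,190:410],None,fx=3.6,fy=3.6,interpolation=cv2.INTER_CUBIC))
cv2.imwrite("pics/crop_tin.png",cv2.resize(a[250:350,380:490],None,fx=5.5,fy=5.5,interpolation=cv2.INTER_CUBIC))
E
```

```text
(no output)
```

View pics/crop_slab.png

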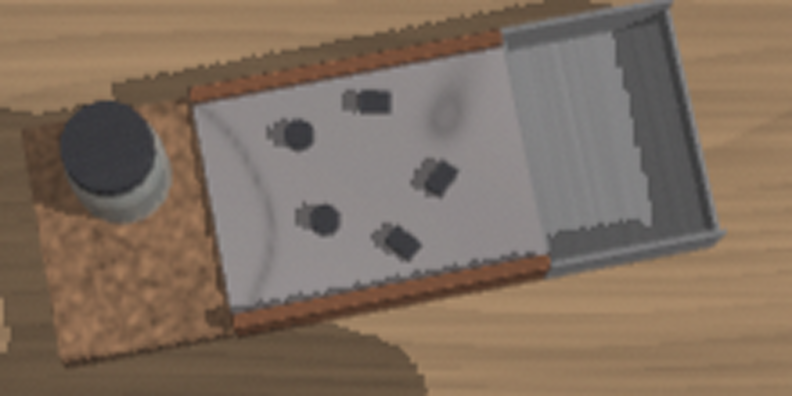

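View pics/crop_tin.png

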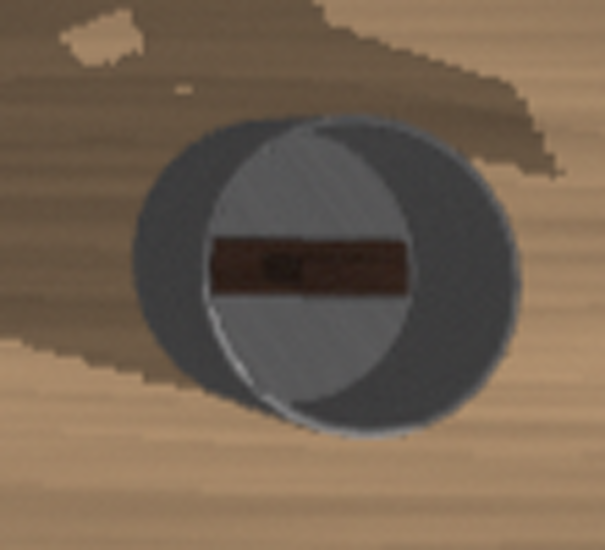

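View pics/crop_scr.png

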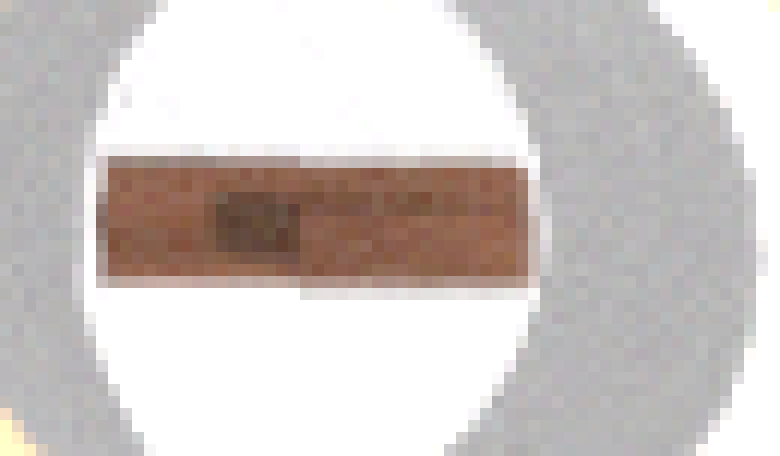

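```bash
cat > h.py <<'E'
import numpy as np, cv2
CK={"top":(np.array([[509.2159558784526,0,287.3672803573795],[0,509.2159558784526,204.23354938039216],[0,0,1]]),None)}
def calib():
    from bench import ctrl
    d={}
    for n in("scene","top"):
        s=ctrl.snapshot(n); d[n+"K"]=s["K"]; d[n+"T"]=s["world_to_cam"]
    np.savez("cal.npz",**d)
import os
if not os.path.exists("cal.npz"): calib()
C=np.load("cal.npz")
def proj(P,n="top"):
    P=np.atleast_2d(P); T=C[n+"T"]; q=P@T[:3,:3].T+T[:3,3]; q=q@C[n+"K"].T
    return q[:,:2]/q[:,2:]
def unproj(uv,z,n="top"):
    K=C[n+"K"];T=C[n+"T"];R=T[:3,:3]
    d=R.T@np.linalg.inv(K)@np.array([uv[0],uv[1],1.]); c=-R.T@T[:3,3]
    return c+d*(z-c[2])/d[2]
E
python3 - <<'E'
from h import *
f=lambda x,o,s:(x+.5)/s-.5+o
# tin rim
L=unproj((f(208,380,5.5),f(276,250,5.5)),.103);R=unproj((f(521,380,5.5),f(276,250,5.5)),.103)
T=unproj((f(364,380,5.5),f(115,250,5.5)),.103);B=unproj((f(364,380,5.5),f(437,250,5.5)),.103)
print("tin",L,R,(L+R)/2,T,B,(T+B)/2)
print("foot L/R ends z.025",unproj((417.8,298),.025),unproj((455,298),.025))
print("foot top/bot",unproj((425,292.6),.025),unproj((425,303.3),.025))
print("grip left top z.075",unproj((434.7,296),.075),unproj((434.7,301.2),.075))
print("grip left bottom z.025",unproj((428,298.5),.025))
s=lambda x,y:(f(x,190,3.6),f(y,110,3.6))
for nm,x,y,z in[("m_lt",193,103,.03),("m_lb",230,310,.03),("m_rt",503,43,.03),("m_rb",549,257,.03),("pan_rt",668,8,.026),("pan_rb",718,236,.026),("jarTop",109,147,.075),
 ("c1",297,135,.037),("c3",323,219,.037),("ca",374,102,.037),("cb",438,178,.037),("cc",404,243,.037)]:
    print(nm,unproj(s(x,y),z).round(4))
for n,z in(("last",0),("canister",0)):pass
print("last",unproj((276,270),0))
E
```

```text
tin [ 0.36098224 -0.24262246  0.103     ] [ 0.36144388 -0.34582811  0.103     ] [ 0.36121306 -0.29422528  0.103     ] [ 0.41390899 -0.29621475  0.103     ] [ 0.30937364 -0.29195393  0.103     ] [ 0.36164131 -0.29408434  0.103     ]
foot L/R ends z.025 [ 0.36140355 -0.26292117  0.025     ] [ 0.36172998 -0.33602346  0.025     ]
foot top/bot [ 0.37193483 -0.27743662  0.025     ] [ 0.3512233  -0.27671494  0.025     ]
grip left top z.075 [ 0.36698965 -0.28215116  0.075     ] [ 0.35742233 -0.28179136  0.075     ]
grip left bottom z.025 [ 0.36052541 -0.28293318  0.025     ]
m_lt [0.6824 0.0854 0.03  ]
m_lb [0.563  0.0627 0.03  ]
m_rt [ 0.7184 -0.0914  0.03  ]
m_rb [ 0.5939 -0.1163  0.03  ]
pan_rt [ 0.7409 -0.1868  0.026 ]
pan_rb [ 0.6072 -0.2123  0.026 ]
jarTop [0.645  0.1264 0.075 ]
c1 [0.662  0.0258 0.037 ]
c3 [0.6137 0.0108 0.037 ]
ca [ 0.6814 -0.0176  0.037 ]
cb [ 0.6375 -0.0537  0.037 ]
cc [ 0.6002 -0.0346  0.037 ]
last [0.41524007 0.01698023 0.        ]
```

```bash
cat >> h.py <<'E'
from scipy.spatial.transform import Rotation as Ro
def down(jx,jy):
    "rotvec: tool y down, tool z along (jx,jy)"
    z=np.array([jx,jy,0.])/np.hypot(jx,jy); y=np.array([0,0,-1.]); x=np.cross(y,z)
    return Ro.from_matrix(np.c_[x,y,z]).as_rotvec()
E
python3 - <<'E'
from h import *
from bench import ctrl
print("tin net",unproj((431,297),0), "scr net", unproj((438,298),.039))
M=Ro.from_rotvec(ctrl.read_state()["tool_rot"]).as_matrix(); print(M.round(2))
for s in(1,-1):
    for z in(.25,.14,.08,.057): print(s,z,ctrl.inverse_kinematics([.3615,-.295,z],down(s,0)))
    # sweep orientation: jaw dir = slab y dir
    for q in((.62,0.05),(.66,-.15)):
        j=ctrl.inverse_kinematics([q[0],q[1],.085],down(s*.2,-s*.98)); print("sweep",s,j)
E
```

```text
tin net [ 0.36262487 -0.29581836  0.        ] scr net [ 0.36207175 -0.29857615  0.039     ]
[[-0.9  -0.    0.44]
 [-0.44  0.   -0.9 ]
 [-0.   -1.   -0.  ]]
1 0.25 [-0.73440519 -0.0513645   2.16905444  0.          1.02390272 -0.73440519]
1 0.14 [-0.73440519  0.12350902  2.23179653  0.          0.7862871  -0.73440519]
1 0.08 [-0.73440519  0.24049107  2.24653678  0.          0.6545648  -0.73440519]
1 0.057 [-0.73440519  0.28859354  2.24833519  0.          0.60466393 -0.73440519]
sweep 1 [ 4.30032129e-02  4.35698400e-01  1.93926321e+00 -4.44089210e-16
  7.66631047e-01  1.41248243e+00]
sweep 1 [-2.57908549e-01  5.06433831e-01  1.82424922e+00 -4.44089210e-16
  8.10909601e-01  1.11157067e+00]
-1 0.25 [-7.34405186e-01 -5.13645040e-02  2.16905444e+00 -4.44089210e-16
  1.02390272e+00  2.40718747e+00]
-1 0.14 [-7.34405186e-01  1.23509025e-01  2.23179653e+00 -4.44089210e-16
  7.86287098e-01  2.40718747e+00]
-1 0.08 [-7.34405186e-01  2.40491072e-01  2.24653678e+00 -4.44089210e-16
  6.54564800e-01  2.40718747e+00]
-1 0.057 [-7.34405186e-01  2.88593539e-01  2.24833519e+00 -4.44089210e-16
  6.04663929e-01  2.40718747e+00]
sweep -1 [ 4.30032129e-02  4.35698400e-01  1.93926321e+00 -4.44089210e-16
  7.66631047e-01 -1.72911022e+00]
sweep -1 [-2.57908549e-01  5.06433831e-01  1.82424922e+00 -4.44089210e-16
  8.10909601e-01 -2.03002198e+00]
```

```bash
python3 - <<'E'
from h import *
from bench import ctrl
def st(l):
    s=ctrl.read_state(); print(l,round(s["clock"],2),s["tcp_pos"].round(4),s["wrist_force"].round(1),s["moment"].round(2),round(s["gripper_width"],4),flush=True)
ctrl.grab(); st("closed")
r=down(1,0)
ctrl.move_to([.3617,-.295,.14],r); st("above")
print(ctrl.move_linear([.3617,-.295,.081],feed=.12,force_limit=8)); st("in")
ctrl.open_gripper(); st("open")
s=ctrl.snapshot("top"); cv2.imwrite("pics/top1.png",s["img"])
s=ctrl.snapshot("scene"); cv2.imwrite("pics/scene1.png",s["img"]); st("e")
E
```

```text
closed 2.57 [ 0.31   -0.6276  0.2139] [ 0.2  0.2 -0.1] [-0.05 -0.03  0.03] 0.0004
above 3.87 [ 0.3623 -0.296   0.1405] [-0.5 -0.7  0.9] [ 0.01 -0.11  0.02] 0.0005
False
in 4.51 [ 0.3619 -0.2954  0.0813] [-0.5 -0.9  0.2] [-0.03 -0.11  0.  ] 0.0004
open 5.63 [ 0.3616 -0.295   0.081 ] [-1.7 -1.5 -0.5] [-0.37  0.12 -0.07] 0.0746
e 5.73 [ 0.3617 -0.295   0.081 ] [-1.2 -0.8 -1.1] [-0.36  0.13 -0.06] 0.0741
```

```bash
cat >> h.py <<'E'
def st(l):
    from bench import ctrl
    s=ctrl.read_state(); print(l,round(s["clock"],2),s["tcp_pos"].round(4),s["wrist_force"].round(1),s["moment"].round(2),round(s["gripper_width"],4),flush=True)
E
python3 - <<'E'
from h import *
from bench import ctrl
p=[.3617,-.295]
print(ctrl.move_linear(p+[.076],feed=.03,force_limit=25)); st("down5")
print(ctrl.move_linear(p+[.080],feed=.02,force_limit=4.5)); st("up")
s=ctrl.snapshot("scene"); cv2.imwrite("pics/scene2.png",s["img"])
E
python3 - <<'E'
import cv2,numpy as np
a=[cv2.resize(cv2.imread(f"pics/scene{i}.png")[120:270,40:190],None,fx=2.6,fy=2.6) for i in(1,2)]
cv2.imwrite("pics/cmp.png",np.hstack(a))
E
```

```text
True
down5 5.94 [ 0.3618 -0.2955  0.0784] [-1.6  1.1  3.4] [-0.04  0.05  0.06] 0.0739
False
up 6.19 [ 0.3615 -0.2947  0.0798] [-0.6 -0.6 -6. ] [ 0.02 -0.06  0.01] 0.0739
```

View pics/cmp.png

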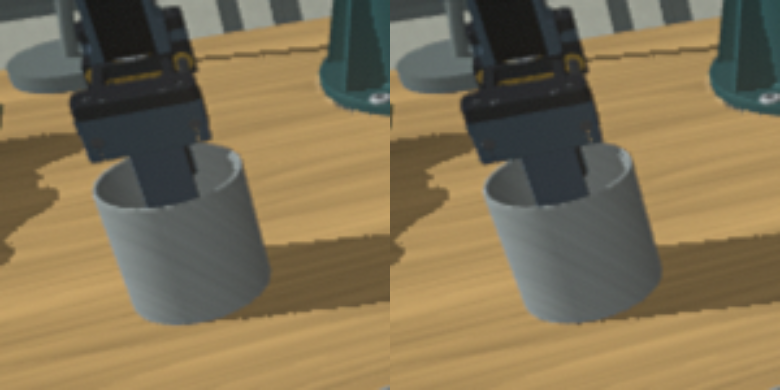

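```bash
python3 - <<'E'
import cv2,numpy as np
g=[cv2.cvtColor(cv2.imread(f"pics/scene{i}.png"),cv2.COLOR_BGR2GRAY).astype(np.float32) for i in(0,1,2)]
for a,b in((0,1),(1,2),(0,2)):
    for nm,(r0,r1,c0,c1) in{"tinlow":(212,250,80,150),"rightedge":(190,240,120,160),"ref":(180,230,225,300)}.items():
        print(a,b,nm,cv2.phaseCorrelate(g[a][r0:r1,c0:c1],g[b][r0:r1,c0:c1],cv2.createHanningWindow((c1-c0,r1-r0),cv2.CV_32F)))
E
```

```text
0 1 tinlow ((-0.127185878001427, 0.321851244588089), 0.49458554652002124)
0 1 rightedge ((-0.35624212081048867, -0.074695334266341), 0.8947711751461029)
0 1 ref ((0.5050079697263428, 0.14477205760597656), 0.5875315752665202)
1 2 tinlow ((5.943620994061206, 3.961394196802374), 0.08632571788297759)
1 2 rightedge ((0.3893952685839217, -0.040866957696966466), 0.850941951751709)
1 2 ref ((0.7157011250242675, 0.1887377513303896), 0.6489953559875489)
0 2 tinlow ((-0.10169648813507592, -0.044772828267579), 0.8005844182438321)
0 2 rightedge ((0.0002391179760614648, -0.15220976184355806), 0.8529219675064087)
0 2 ref ((0.2874202992331192, 0.12493315577598807), 0.5938087931315105)
```

```bash
python3 - <<'E'
from h import *
from bench import ctrl
p=[.3617,-.295]
for z in(.0815,.083,.0845):
    print(ctrl.move_linear(p+[z],feed=.02,force_limit=15)); st("up")
s=ctrl.snapshot("scene"); cv2.imwrite("pics/scene3.png",s["img"])
g=[cv2.cvtColor(cv2.imread(f"pics/scene{i}.png"),cv2.COLOR_BGR2GRAY).astype(np.float32) for i in(0,1,2,3)]
for a,b in((0,3),(2,3)):
    for nm,(r0,r1,c0,c1) in{"tinlow":(212,250,80,150),"rightedge":(190,240,120,160)}.items():
        print(a,b,nm,cv2.phaseCorrelate(g[a][r0:r1,c0:c1],g[b][r0:r1,c0:c1],cv2.createHanningWindow((c1-c0,r1-r0),cv2.CV_32F)))
E
```

```text
False
up 6.49 [ 0.3617 -0.295   0.0816] [-0.9  0.4 -5.7] [-0.05 -0.1  -0.03] 0.0742
False
up 6.74 [ 0.3618 -0.295   0.0831] [-0.5  0.1 -5.7] [ 0.01 -0.11  0.03] 0.0741
False
up 6.99 [ 0.3618 -0.2951  0.0846] [-0.1  0.2 -4.6] [ 0.01 -0.04 -0.03] 0.074
0 3 tinlow ((-0.28637630511876466, -0.5366710510718491), 0.4104183851016892)
0 3 rightedge ((-0.32742358182979103, -0.1125093743113652), 0.8339680681228637)
2 3 tinlow ((-3.68060657228213, -2.5589525691332966), 0.18991867966122097)
2 3 rightedge ((-0.22614517177495586, -0.01175068561038728), 0.7668106589317322)
```

```bash
python3 - <<'E'
import cv2,numpy as np
a=[cv2.resize(cv2.imread(f"pics/scene{i}.png")[165:255,70:155],None,fx=4.6,fy=4.6,interpolation=cv2.INTER_NEAREST) for i in(0,3)]
cv2.imwrite("pics/cmp3.png",np.hstack(a))
E
```

```text
(no output)
```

View pics/cmp3.png

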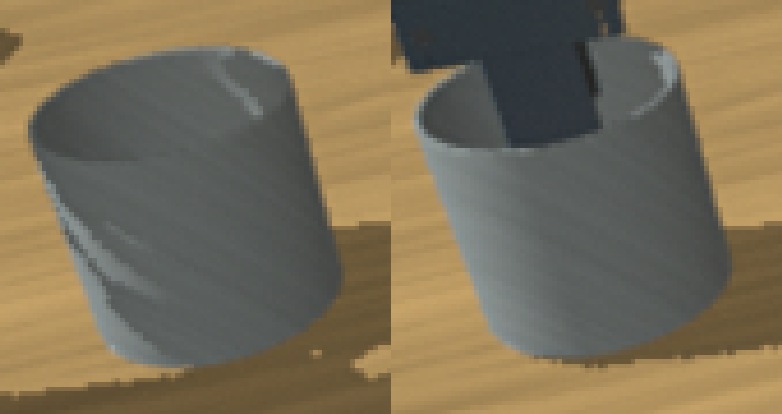

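```bash
python3 - <<'E'
from h import *
from bench import ctrl
p=[.3617,-.295]
print(ctrl.move_linear(p+[.0795],feed=.03,force_limit=25)); st("down")
print(ctrl.move_linear(p+[.0735],feed=.03,force_limit=40)); st("push")
s=ctrl.snapshot("scene"); cv2.imwrite("pics/scene4.png",s["img"])
E
```

```text
False
down 7.36 [ 0.3615 -0.2948  0.0792] [-0.2 -0.1 -5.9] [-0.06 -0.14  0.04] 0.074
True
push 7.57 [ 0.3617 -0.295   0.0768] [-2.6  1.8  4.4] [ 0.13 -0.11  0.1 ] 0.0739
```

```bash
python3 - <<'E'
from h import *
from bench import ctrl
p=[.3617,-.295]
for z in(.070,.064,.0575):
    print(ctrl.move_linear(p+[z],feed=.04,force_limit=75)); st("push")
ctrl.grab(); st("grab")
s=ctrl.snapshot("top"); cv2.imwrite("pics/top5.png",s["img"])
E
```

```text
False
push 7.92 [ 0.3622 -0.2955  0.0712] [-8.   5.7 26.2] [0.91 1.15 0.29] 0.0732
False
push 8.22 [ 0.3626 -0.2958  0.0656] [-7.5  7.7 33.3] [1.06 1.19 0.5 ] 0.0728
False
push 8.53 [ 0.3629 -0.2959  0.0592] [-6.5  9.4 35.4] [1.16 0.57 0.49] 0.0716
grab 8.75 [ 0.3629 -0.2959  0.0592] [-5.3  9.7 35.3] [1.12 0.62 0.47] 0.0713
```

```bash
python3 - <<'E'
from h import *
from bench import ctrl
for i in range(4):
    ctrl.dwell(.1); st("d")
E
```

```text
d 8.9 [ 0.3626 -0.2957  0.0584] [0.3 0.4 0.7] [ 0.02 -0.03  0.04] 0.0647
d 9.0 [ 0.3621 -0.2954  0.0579] [ 0.7 -0.3 -0.1] [ 0.01 -0.06  0.02] 0.0567
d 9.1 [ 0.3619 -0.2952  0.0576] [ 0.9  1.1 -0.3] [-0.05 -0.15  0.01] 0.0489
d 9.2 [ 0.3617 -0.295   0.0574] [-0.2 -0.1  0. ] [-0.02 -0.1   0.04] 0.0413
```

```bash
python3 - <<'E'
from h import *
from bench import ctrl
ctrl.grab(); st("grab")
p=[.3617,-.295]
ctrl.move_linear(p+[.20],feed=.12); st("up")
for n in("top","scene"):
    s=ctrl.snapshot(n); cv2.imwrite(f"pics/{n}6.png",s["img"])
E
```

```text
grab 9.74 [ 0.3616 -0.2949  0.0575] [-0.1 -0.1 -0.5] [ 0.01 -0.07 -0.03] 0.0096
up 11.08 [ 0.3614 -0.2947  0.1993] [ 0.1 -0.  -0.2] [-0.05 -0.07  0.03] 0.0097
```

View pics/top6.png

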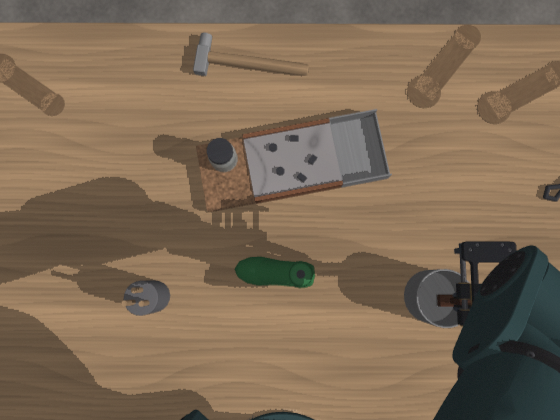

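View pics/scene6.png

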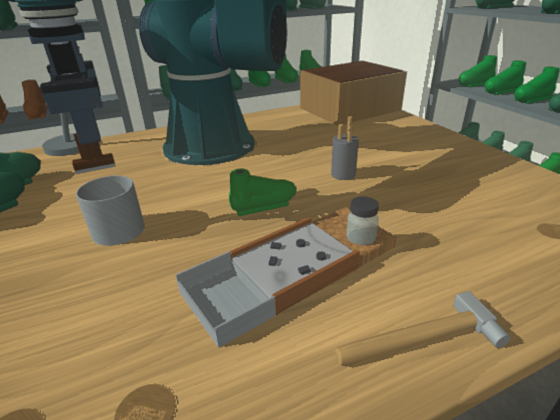

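```bash
python3 - <<'E'
from h import *
a=cv2.imread("pics/scene6.png")[125:185,60:130]
cv2.imwrite("pics/z6.png",cv2.resize(a,None,fx=8,fy=8,interpolation=cv2.INTER_CUBIC))
zb=.1993-.0545
for c in(-.295,-.2995):
    print(c,proj([[.3714,c+.035,zb],[.3714,c-.035,zb],[.3714,c+.035,zb+.022],[.3714,c-.035,zb+.022],[.3664,c+.018,zb+.022],[.3664,c-.018,zb+.022]],"scene").round(1).tolist())
E
```

```text
-0.295 [[118.8, 166.2], [78.9, 173.8], [115.8, 155.6], [75.2, 163.0], [106.1, 156.3], [85.3, 160.1]]
-0.2995 [[116.4, 166.7], [76.3, 174.3], [113.3, 156.0], [72.4, 163.4], [103.5, 156.8], [82.6, 160.6]]
```

View pics/z6.png

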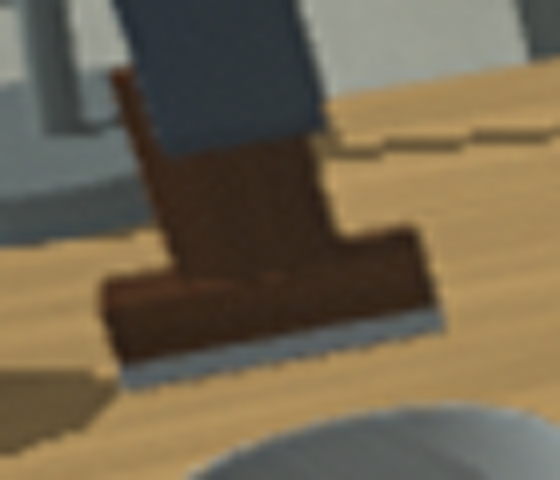

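```bash
cat >> h.py <<'E'
yaw=np.radians(10.8); EX=np.array([np.cos(yaw),np.sin(yaw)]); D=np.array([np.sin(yaw),-np.cos(yaw)]); SC=np.array([.6394,-.0149])
def slab(u,v): return SC+u*EX+v*D
def toslab(p): q=np.asarray(p)[:2]-SC; return np.array([q@EX,q@D])
E
python3 - <<'E'
from h import *
print(unproj((291,161),0),unproj((294,266),0,"scene"),unproj((355,152),0)[:2],toslab(unproj((355,152),0)))
for nm,p in dict(lt=(.6824,.0854),lb=(.563,.0627),rt=(.7184,-.0914),rb=(.5939,-.1163),prt=(.7409,-.1868),prb=(.6072,-.2123),jar=(.645,.1264),c1=(.662,.0258),c3=(.6137,.0108),ca=(.6814,-.0176),cb=(.6375,-.0537),cc=(.6002,-.0346)).items(): print(nm,(toslab(p)*1000).round(1))
# overlay
a=cv2.imread("pics/top6.png")
def pl(P,c):
    q=proj(P); cv2.polylines(a,[np.round(q*8).astype(int)],True,c,1,cv2.LINE_AA,3)
pl([[*slab(u,v),.03] for u,v in((-.062,-.09),(.062,-.09),(.062,.09),(-.062,.09))],(0,255,0))
pl([[*slab(u,v),.026] for u,v in((-.07,.19),(.07,.19),(.07,.09),(-.07,.09))],(0,0,255))
cv2.imwrite("pics/ov.png",cv2.resize(a[100:225,185:405],None,fx=3.6,fy=3.6,interpolation=cv2.INTER_CUBIC))
E
```

```text
[ 0.64205345 -0.01274182  0.        ] [ 0.62877771 -0.01386958  0.        ] [ 0.66192875 -0.14717135] [-0.00265547  0.13414993]
lt [ 61.  -90.5]
lb [-60.5 -90.5]
rt [63.3 89.9]
rb [-63.7  91.1]
prt [ 67.5 187.9]
prb [-68.6 187.9]
jar [  32.  -137.7]
c1 [ 29.8 -35.7]
c3 [-20.4 -30.1]
ca [40.8 10.5]
cb [-9.1 37.8]
cc [-42.2  12. ]
```

View pics/ov.png

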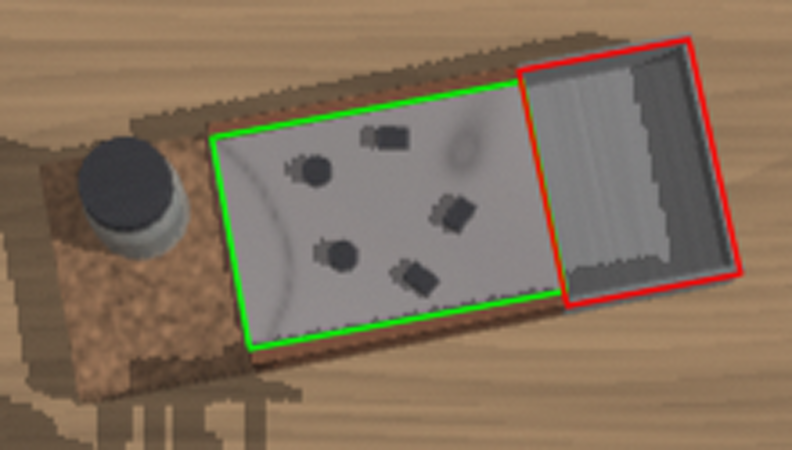

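```bash
cat >> h.py <<'E'
OFF=.0055; RS=down(*D)
def tcp(u,v,z): return [*slab(u+OFF,v),z]
E
python3 - <<'E'
from h import *
from bench import ctrl
Z=.086
ctrl.move_to(tcp(-.025,-.068,.2),RS); st("above")
ctrl.move_linear(tcp(-.025,-.068,.1),feed=.15)
print(ctrl.move_linear(tcp(-.025,-.068,Z),feed=.05,force_limit=10)); st("down")
for n in("top","scene"):
    s=ctrl.snapshot(n); cv2.imwrite(f"pics/{n}7.png",s["img"])
E
```

```text
above 13.05 [0.6074 0.0478 0.1999] [-0.4  1.4 -0.6] [ 0.05  0.01 -0.  ] 0.0097
False
down 14.3 [0.6073 0.0482 0.0858] [ 0.7 -0.  -0.7] [ 0.03 -0.02 -0.03] 0.0096
```

View pics/scene7.png

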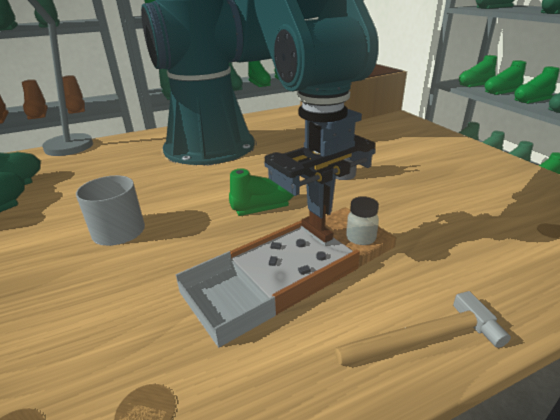

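View pics/top7.png

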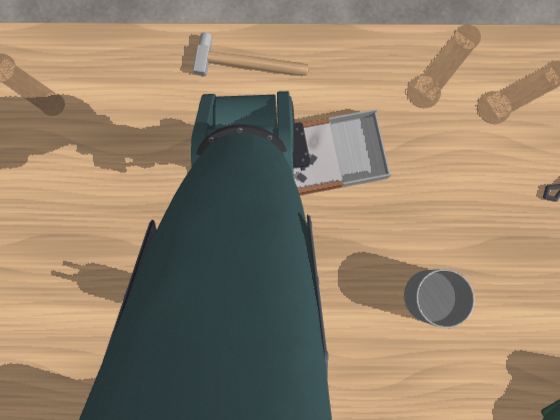

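```bash
python3 - <<'E'
from h import *
from bench import ctrl
Z=.0862
print(ctrl.move_linear(tcp(-.025,.112,Z),feed=.1,force_limit=25)); st("swept")
s=ctrl.snapshot("scene"); cv2.imwrite("pics/scene8.png",s["img"])
ctrl.move_linear(tcp(-.025,.112,.125),feed=.15); st("up")
ctrl.move_linear(tcp(.026,-.068,.125),feed=.25); st("back")
for n in("top","scene"):
    s=ctrl.snapshot(n); cv2.imwrite(f"pics/{n}9.png",s["img"])
E
python3 -c "
import cv2,numpy as np
a=[cv2.resize(cv2.imread(f'pics/scene{i}.png')[200:350,160:400],None,fx=1.66*1,fy=1.66*1) for i in(8,9)]
cv2.imwrite('pics/cmp8.png',np.hstack(a))"
```

```text
False
swept 16.35 [ 0.6412 -0.1282  0.0862] [-0.4  0.3 -1. ] [ 0.03 -0.02  0.02] 0.0097
up 16.81 [ 0.6415 -0.1285  0.1253] [-0.5  0.6 -0.6] [0.04 0.05 0.03] 0.0096
back 17.71 [0.6573 0.057  0.1246] [-0.6 -0.  -0.8] [ 0.03  0.05 -0.02] 0.0099
```

View pics/cmp8.png

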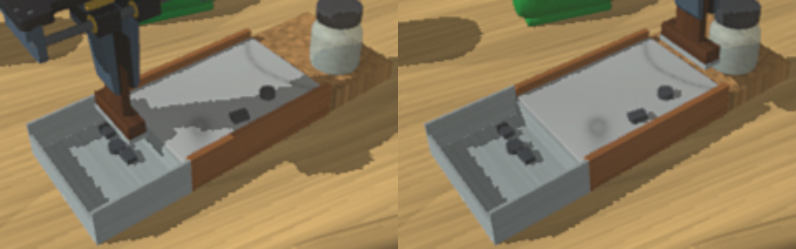

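```bash
python3 - <<'E'
from h import *
from bench import ctrl
Z=.0862
print(ctrl.move_linear(tcp(.0255,-.068,Z),feed=.08,force_limit=10)); st("down")
print(ctrl.move_linear(tcp(.0255,.112,Z),feed=.1,force_limit=25)); st("swept")
ctrl.move_linear(tcp(.0255,.112,.2),feed=.2); st("up")
ctrl.move_to([.3617,-.295,.2],down(1,0)); st("above tin")
for n in("top","scene"):
    s=ctrl.snapshot(n); cv2.imwrite(f"pics/{n}10.png",s["img"])
E
```

```text
True
down 18.23 [0.6561 0.0572 0.0914] [ 0.1  0.  -0.6] [ 0.03 -0.    0.02] 0.0102
False
swept 20.18 [ 0.6915 -0.1202  0.0874] [-2.7  3.7 11.5] [1.   0.34 0.13] 0.01
up 20.9 [ 0.6901 -0.1194  0.1987] [-0.6 -0.1 -1.4] [ 0.01  0.03 -0.01] 0.0095
above tin 22.57 [ 0.362  -0.295   0.1998] [ 0.2  0.1 -1.5] [ 0.05 -0.07  0.02] 0.0102
```

View pics/scene10.png

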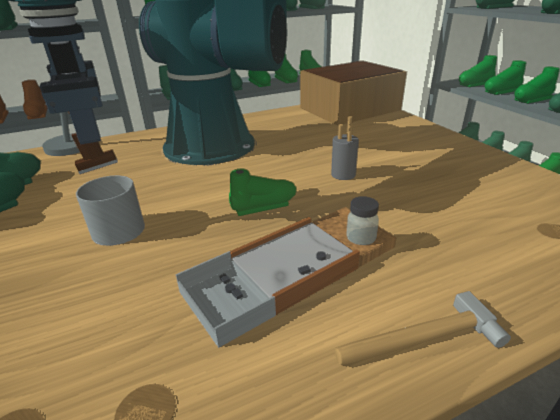

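View pics/top10.png

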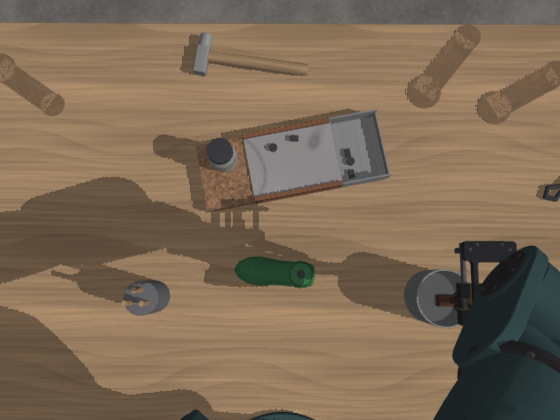

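```bash
python3 -c "
import cv2,numpy as np
a=[cv2.resize(cv2.imread(f'pics/scene{i}.png')[125:185,60:125],None,fx=6,fy=6,interpolation=cv2.INTER_CUBIC) for i in(6,10)]
cv2.imwrite('pics/cmp10.png',np.hstack(a))"
```

```text
(no output)
```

View pics/cmp10.png

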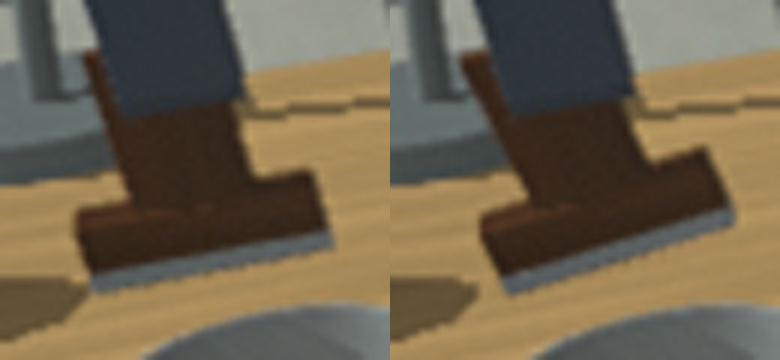

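```bash
python3 - <<'E'
from h import *
from bench import ctrl
ctrl.move_to(tcp(-.022,0,.2),RS)
ctrl.move_linear(tcp(-.022,0,.105),feed=.2); st("a")
for z,f in((.088,25),(.0858,30),(.0845,30)):
    print(ctrl.move_linear(tcp(-.022,0,z),feed=.04,force_limit=f)); st("p")
ctrl.move_linear(tcp(-.022,0,.105),feed=.1); st("up")
for n in("top","scene"):
    s=ctrl.snapshot(n); cv2.imwrite(f"pics/{n}11.png",s["img"])
a=cv2.imread("pics/scene11.png")[170:320,160:400]
cv2.imwrite("pics/z11.png",cv2.resize(a,None,fx=3.3,fy=3.3,interpolation=cv2.INTER_CUBIC))
E
```

```text
a 25.08 [ 0.6237 -0.0182  0.1058] [ 0.3  0.  -0.1] [ 0.01  0.03 -0.07] 0.0098
False
p 25.66 [ 0.6232 -0.0179  0.0879] [ 0.6  0.6 -0.6] [-0.02 -0.   -0.02] 0.0096
False
p 25.91 [ 0.6241 -0.0179  0.0866] [-0.5  0.9  6. ] [ 0.32  0.06 -0.08] 0.0095
False
p 26.16 [ 0.6248 -0.0178  0.0859] [ 1.4  1.9 10.7] [ 0.58 -0.05 -0.1 ] 0.0095
up 26.52 [ 0.6236 -0.0181  0.1056] [-0.4  0.2 -1.3] [ 0.01 -0.02 -0.04] 0.0098
```

View pics/z11.png

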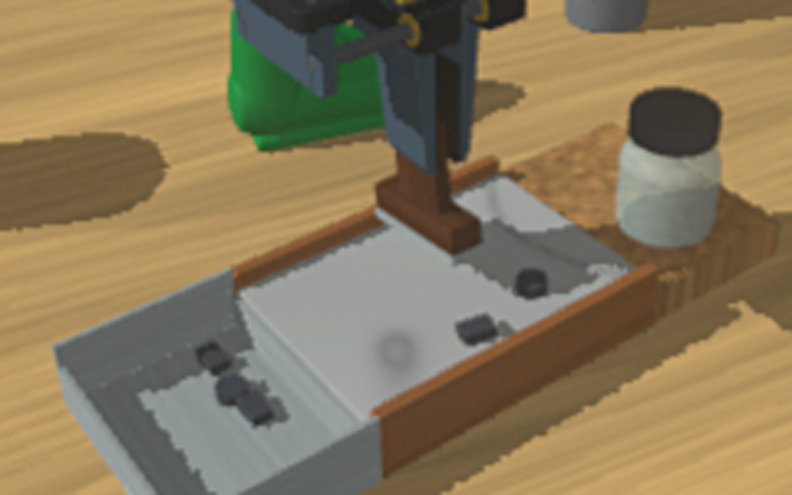

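```bash
python3 - <<'E'
from h import *
from bench import ctrl
ctrl.move_linear(tcp(-.022,0,.088),feed=.1)
for z in(.0845,.083,.0815,.080):
    r=ctrl.move_linear(tcp(-.022,0,z),feed=.03,force_limit=30); ctrl.dwell(.15); st(f"p{z}{r}")
    s=ctrl.read_state()
    if r or s["wrist_force"][2]>28 : break
ctrl.move_linear(tcp(-.022,0,.105),feed=.1); st("up")
for n in("top","scene"):
    s=ctrl.snapshot(n); cv2.imwrite(f"pics/{n}12.png",s["img"])
a=cv2.imread("pics/scene12.png")[170:320,160:400]
cv2.imwrite("pics/z12.png",cv2.resize(a,None,fx=3.3,fy=3.3,interpolation=cv2.INTER_CUBIC))
E
```

```text
p0.0845False 27.35 [ 0.624  -0.0179  0.085 ] [2.1 1.8 5. ] [ 0.28 -0.43  0.01] 0.0096
p0.083False 27.75 [ 0.6248 -0.0179  0.0842] [ 3.6  2.  12.4] [ 0.56 -0.39 -0.04] 0.0096
p0.0815False 28.15 [ 0.6257 -0.0178  0.0834] [ 5.2  3.8 16. ] [ 0.8  -0.63 -0.05] 0.0096
p0.08False 28.55 [ 0.6266 -0.0177  0.0825] [ 7.6  5.  18.7] [ 1.1  -1.03 -0.1 ] 0.0099
up 28.95 [ 0.6231 -0.018   0.1051] [-0.2 -1.8  0.3] [ 0.05 -0.01  0.01] 0.0099
```

View pics/z12.png

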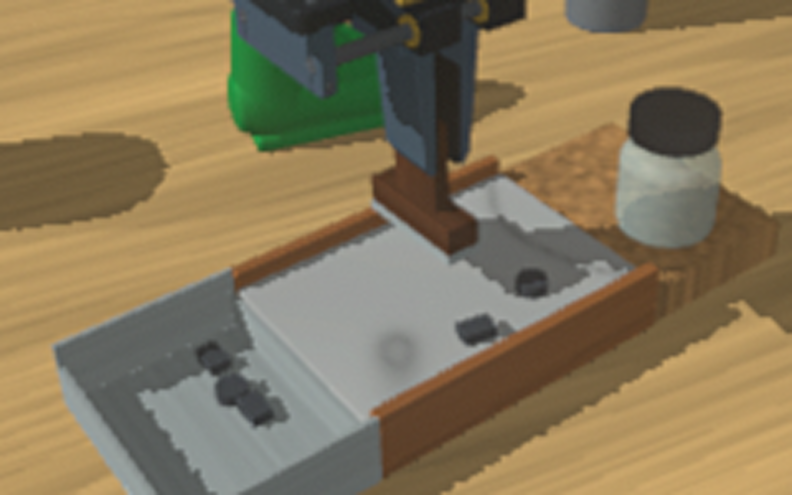

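```bash
python3 - <<'E'
from h import *
from bench import ctrl
ctrl.move_linear(tcp(-.022,0,.088),feed=.1)
r=ctrl.move_linear(tcp(-.022,0,.0825),feed=.03,force_limit=6); st(f"p{r}")
ctrl.open_gripper(); st("open")
ctrl.move_linear(tcp(-.024,0,.0845),feed=.05); st("pos")
s=ctrl.snapshot("scene"); cv2.imwrite(f"pics/scene13.png",s["img"])
ctrl.grab(); st("grab")
ctrl.move_linear(tcp(-.024,0,.105),feed=.1); st("up")
s=ctrl.snapshot("scene"); cv2.imwrite(f"pics/scene14.png",s["img"])
a=[cv2.resize(cv2.imread(f"pics/scene{i}.png")[170:300,200:360],None,fx=2.5,fy=2.5,interpolation=cv2.INTER_CUBIC) for i in(13,14)]
cv2.imwrite("pics/z14.png",np.hstack(a))
E
```

```text
pTrue 29.64 [ 0.6237 -0.018   0.0824] [-0.2  0.2  4.9] [0.04 0.19 0.05] 0.0103
open 30.92 [ 0.623  -0.018   0.0817] [ 0.  -0.5  0.1] [0.02 0.   0.02] 0.0912
pos 31.17 [ 0.6212 -0.0184  0.0847] [-0.1  0.2  0.6] [0.04 0.05 0.04] 0.0912
grab 32.42 [ 0.6212 -0.0184  0.0845] [ 0.1 -0.1 -0.8] [-0.01 -0.06 -0.05] 0.0097
up 32.78 [ 0.6218 -0.0184  0.1059] [-0.2 -0.8 -1.5] [0.04 0.03 0.05] 0.0099
```

View pics/z14.png

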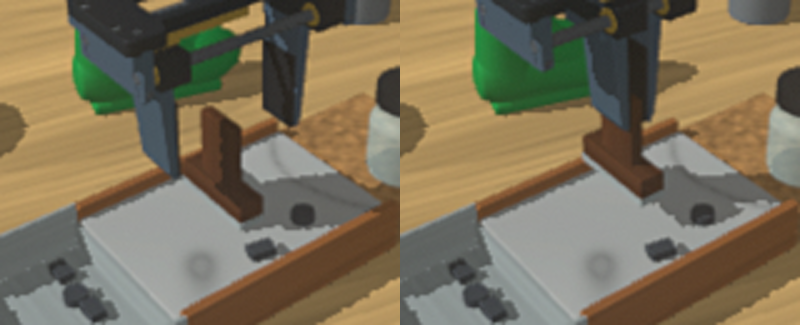

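```bash
python3 - <<'E'
from h import *
a=cv2.imread("pics/scene14.png")
for o,c in((.002,(255,255,0)),(.0055,(0,255,0)),(.009,(0,0,255))):
    ctr=np.array([.6218,-.0184])-o*EX
    for zz in(.0514,.0734):
        P=[[*(ctr+x*EX+y*D),zz] for x,y in((-.035,-.01),(.035,-.01),(.035,.01),(-.035,.01))]
        cv2.polylines(a,[np.round(proj(P,"scene")*8).astype(int)],True,c,1,cv2.LINE_AA,3)
r=np.hstack([cv2.resize(im[205:260,265:315],None,fx=7.5,fy=7.5,interpolation=cv2.INTER_CUBIC) for im in(cv2.imread("pics/scene14.png"),a)])
cv2.imwrite("pics/z14b.png",r)
E
```

```text
(no output)
```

View pics/z14b.png

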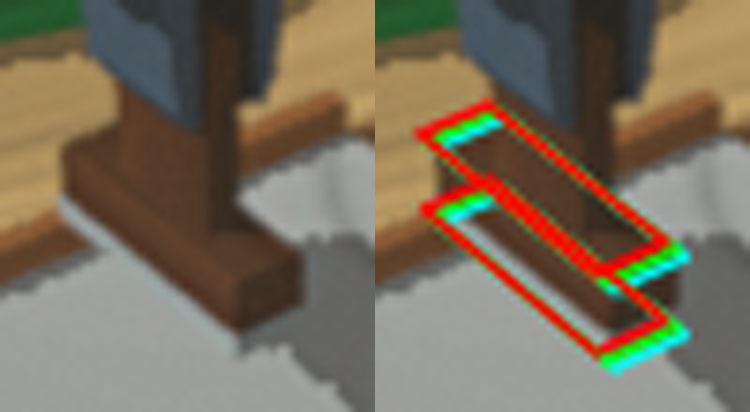

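```bash
sed -i 's/^OFF=.*;/OFF=.0035;/' h.py; python3 - <<'E'
from h import *
from bench import ctrl
Z=.0862
ctrl.move_linear(tcp(-.02,0,.125),feed=.1)
ctrl.move_linear(tcp(.021,-.066,.125),feed=.15); st("a")
ctrl.move_linear(tcp(.021,-.066,.1),feed=.1)
r=ctrl.move_linear(tcp(.021,-.066,Z),feed=.06,force_limit=8); st(f"down {r}")
if not r:
    print(ctrl.move_linear(tcp(.021,.112,Z),feed=.1,force_limit=25)); st("swept")
    ctrl.move_linear(tcp(.021,.112,.2),feed=.2); st("up")
    ctrl.move_to([.3617,-.297,.2],down(1,0)); st("above tin")
for n in("top","scene"):
    s=ctrl.snapshot(n); cv2.imwrite(f"pics/{n}15.png",s["img"])
E
```

```text
a 33.85 [0.6507 0.0543 0.1246] [ 0.1  0.1 -1.5] [-0.01  0.02 -0.  ] 0.0095
down True 34.48 [0.6516 0.0544 0.0927] [0.3 0.8 0.7] [ 0.12 -0.08 -0.05] 0.0099
```

View pics/scene15.png

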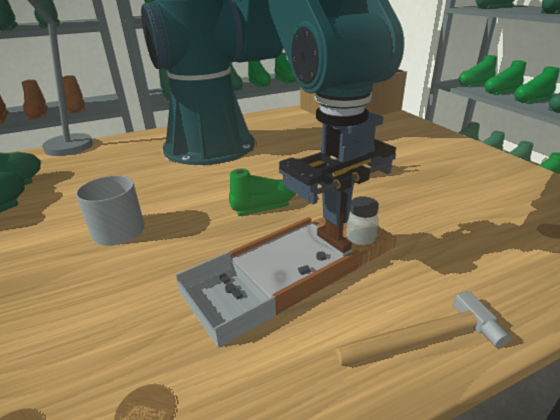

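View pics/top15.png

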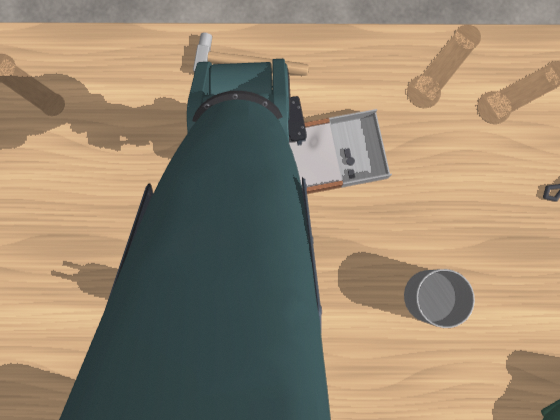

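```bash
python3 -c "
import cv2,numpy as np
a=[cv2.resize(cv2.imread(f'pics/scene{i}.png')[190:290,290:400],None,fx=3.6,fy=3.6,interpolation=cv2.INTER_CUBIC) for i in(10,15)]
cv2.imwrite('pics/cmp15.png',np.hstack(a))"
```

```text
(no output)
```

View pics/cmp15.png

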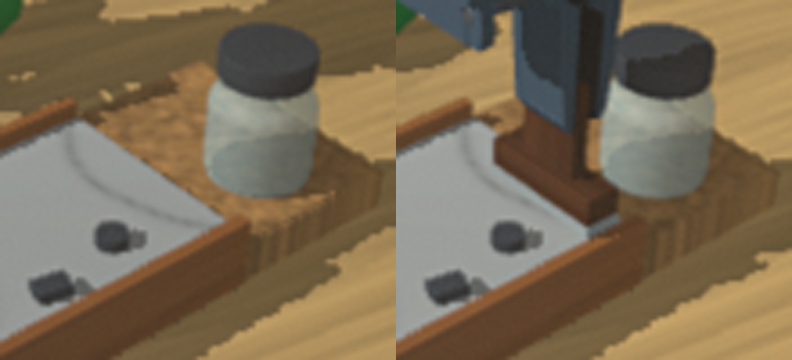

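```bash
python3 - <<'E'
from h import *
st("now")
E
```

```text
now 34.58 [0.6517 0.0544 0.0931] [ 0.   0.1 -1.3] [-0.03 -0.04  0.04] 0.0097
```

```bash
python3 - <<'E'
from h import *
print(toslab([.6517,.0544])*1000)
a=cv2.imread("pics/scene15.png")
ctr=np.array([.6517,.0544])-.0035*EX
def pl(P,c): cv2.polylines(a,[np.round(proj(P,"scene")*8).astype(int)],True,c,1,cv2.LINE_AA,3)
for o,c in((0,(0,255,0)),):
    P=[[*(ctr+x*EX+y*D),.0931-.0545] for x,y in((-.035,-.01),(.035,-.01),(.035,.01),(-.035,.01))]; pl(P,c)
pl([[*slab(u,v),.03] for u,v in((-.062,-.09),(.062,-.09),(.062,.09),(-.062,.09))],(0,0,255))
pl([[*slab(.062,v),.04] for v in(-.09,.09)],(255,0,255));pl([[*slab(.070,v),.04] for v in(-.09,.09)],(255,0,255))
cv2.imwrite("pics/z15.png",cv2.resize(a[190:290,230:390],None,fx=5,fy=5,interpolation=cv2.INTER_CUBIC))
E
```

```text
[ 25.06765828 -65.76771631]
```

View pics/z15.png

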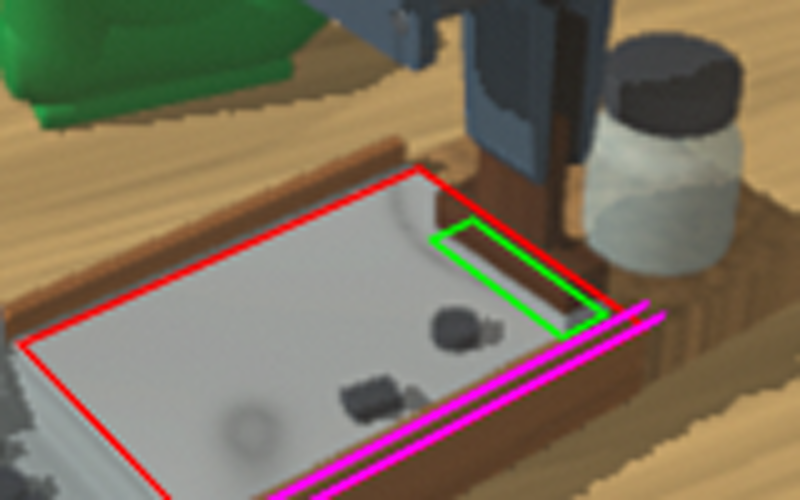

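```bash
python3 - <<'E'
from h import *
from bench import ctrl
f=lambda x,o,s:(x+.5)/s-.5+o
print("jar",toslab(unproj((f(109,190,3.6),f(147,110,3.6)),.101))*1000)
for z in(.0905,.088,.0862):
    r=ctrl.move_linear(tcp(.021,-.066,z),feed=.025,force_limit=12); st(f"{z} {r}")
    if r: break
ctrl.dwell(.1); st("d")
s=ctrl.snapshot("scene"); cv2.imwrite(f"pics/scene16.png",s["img"])
cv2.imwrite("pics/z16.png",cv2.resize(s["img"][190:290,230:390],None,fx=5,fy=5,interpolation=cv2.INTER_CUBIC))
E
```

```text
jar [  24.72762655 -135.45707674]
0.0905 True 34.78 [0.6514 0.0544 0.0915] [-3.6 -1.1 10.9] [-0.12  0.65  0.  ] 0.0096
d 34.88 [0.6513 0.0544 0.0915] [-3.4 -0.3 10.5] [-0.1   0.56  0.04] 0.0099
```

View pics/z16.png

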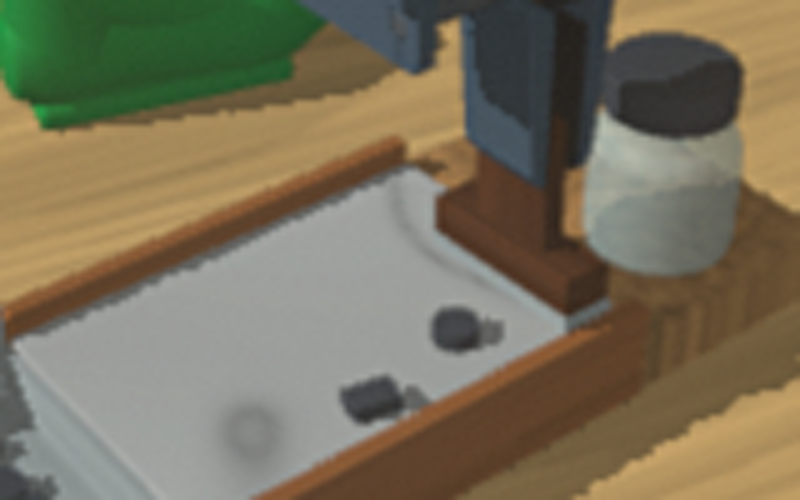

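```bash
sed -i 's/^OFF=.*;/OFF=-.003;/' h.py; python3 - <<'E'
from h import *
from bench import ctrl
ctrl.move_linear(tcp(.0275,-.066,.1),feed=.1)
ctrl.move_linear(tcp(.019,-.066,.1),feed=.05); st("a")
r=ctrl.move_linear(tcp(.019,-.066,.0858),feed=.04,force_limit=10); st(f"{r}")
s=ctrl.snapshot("scene"); cv2.imwrite(f"pics/scene17.png",s["img"])
cv2.imwrite("pics/z17.png",cv2.resize(s["img"][190:290,230:390],None,fx=5,fy=5,interpolation=cv2.INTER_CUBIC))
E
```

```text
a 35.5 [0.6422 0.0528 0.0997] [ 0.6 -0.  -0.8] [0.   0.03 0.04] 0.0094
False 36.01 [0.6426 0.0529 0.0854] [ 0.   0.4 -1.2] [ 0.05 -0.06 -0.03] 0.0098
```

View pics/z17.png

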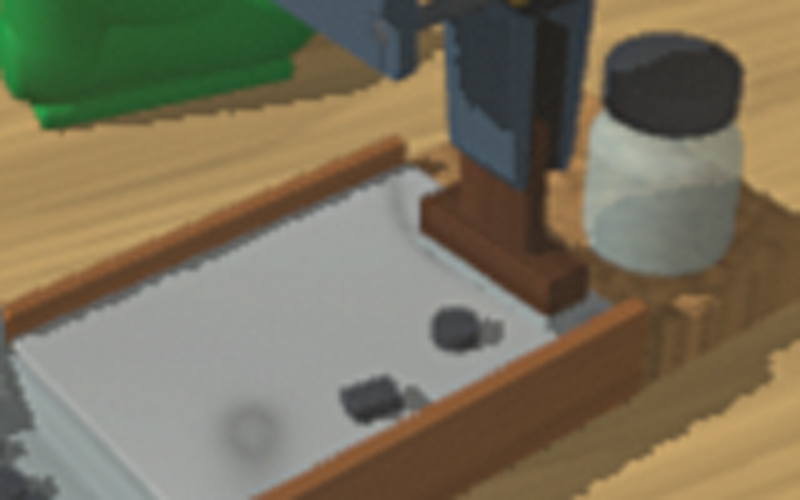

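```bash
python3 - <<'E'
from h import *
from bench import ctrl
r=ctrl.move_linear(tcp(.019,.03,.0858),feed=.09,force_limit=20); st(f"{r}")
s=ctrl.snapshot("scene"); cv2.imwrite(f"pics/scene18.png",s["img"])
if not r:
    print(ctrl.move_linear(tcp(.019,.112,.086),feed=.09,force_limit=20)); st("swept")
    ctrl.move_linear(tcp(.019,.112,.2),feed=.2); st("up")
    ctrl.move_to([.3617,-.295,.2],down(1,0)); st("above tin")
for n in("top","scene"):
    s=ctrl.snapshot(n); cv2.imwrite(f"pics/{n}19.png",s["img"])
E
```

```text
False 37.27 [ 0.6606 -0.041   0.0858] [-0.1 -0.4 -1. ] [ 0.07 -0.01 -0.04] 0.0095
False
swept 38.38 [ 0.676  -0.1215  0.0859] [ 0.   0.5 -0.7] [0.05 0.02 0.  ] 0.0097
up 39.1 [ 0.6755 -0.1216  0.1989] [-0.8 -0.1 -1.1] [0.04 0.08 0.01] 0.0099
above tin 40.77 [ 0.362  -0.295   0.1998] [-0.2  0.5 -0.7] [ 0.01 -0.04  0.03] 0.0092
```

View pics/scene19.png

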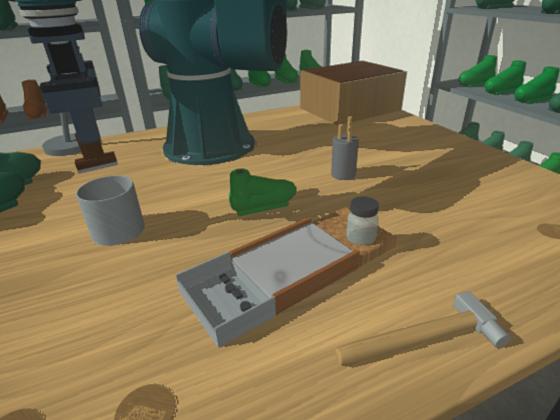

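View pics/top19.png

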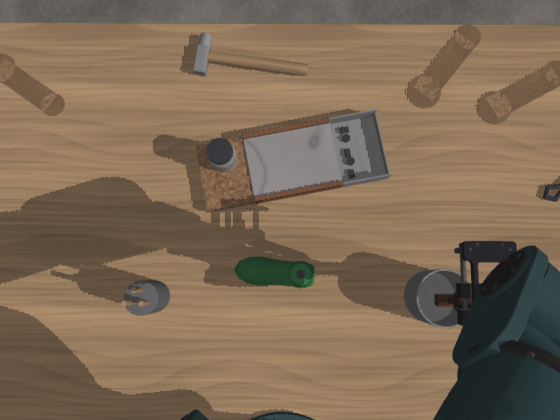

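```bash
python3 -c "
import cv2,numpy as np
a=[cv2.resize(cv2.imread(f'pics/scene{i}.png')[125:185,60:125],None,fx=6,fy=6,interpolation=cv2.INTER_CUBIC) for i in(6,19)]
b=cv2.resize(cv2.imread('pics/top19.png')[260:340,390:490],(780,220*1),interpolation=cv2.INTER_CUBIC)
cv2.imwrite('pics/cmp19.png',np.hstack(a))"
```

```text
(no output)
```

View pics/cmp19.png

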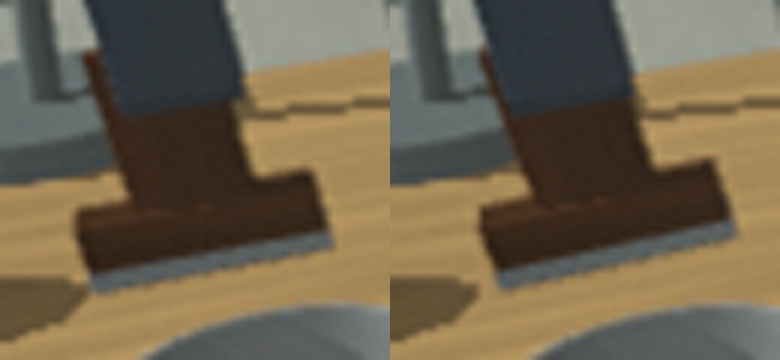

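```bash
python3 - <<'E'
from h import *
from bench import ctrl
p=[.3617,-.2945]
ctrl.move_linear(p+[.10],feed=.12)
ctrl.move_linear(p+[.064],feed=.08); st("near")
r=ctrl.move_linear(p+[.0565],feed=.03,force_limit=6); st(f"touch {r}")
ctrl.open_gripper(); st("open")
s=ctrl.snapshot("top"); cv2.imwrite(f"pics/top20.png",s["img"])
s=ctrl.snapshot("scene"); cv2.imwrite(f"pics/scene20.png",s["img"])
E
python3 -c "
import cv2,numpy as np
a=[cv2.resize(cv2.imread('pics/%s20.png'%n)[r:r+100,c:c+110],None,fx=3.6,fy=3.6,interpolation=cv2.INTER_CUBIC) for n,r,c in(('top',250,380),('scene',160,60))]
cv2.imwrite('pics/cmp20.png',np.hstack(a))"
```

```text
near 42.45 [ 0.3618 -0.2946  0.064 ] [-0.5 -0.1 -1.6] [-0.02 -0.09 -0.03] 0.01
touch True 42.74 [ 0.3622 -0.2947  0.0573] [0.1 1.2 2.8] [ 0.19 -0.18  0.04] 0.0094
open 43.71 [ 0.3617 -0.2944  0.0571] [ 1.2  1.2 -0.8] [ 0.21 -0.22  0.02] 0.0704
```

View pics/cmp20.png

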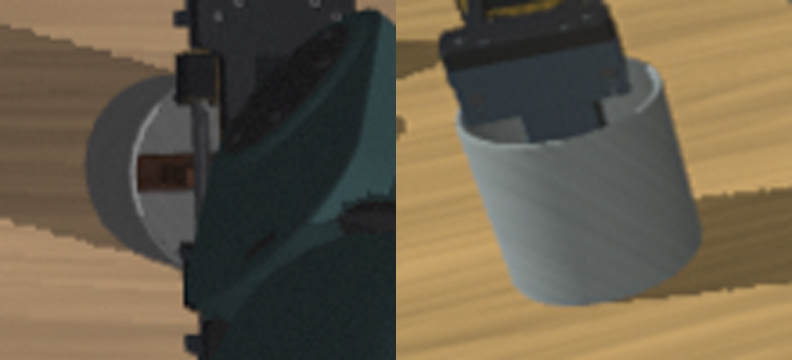

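```bash
python3 - <<'E'
from h import *
from bench import ctrl
p=[.3617,-.2945]
r=ctrl.move_linear(p+[.0515],feed=.04,force_limit=70); st(f"push {r}")
r=ctrl.move_linear(p+[.0465],feed=.04,force_limit=70); st(f"push {r}")
ctrl.grab(); st("grab")
w=ctrl.read_state()["gripper_width"]
if w>.05:
    ctrl.dwell(.12); st("d")
    w=ctrl.read_state()["gripper_width"]
    ctrl.move_linear(p+[.098],feed=.16); st("up")
    ctrl.grab(); st("closed")
s=ctrl.snapshot("top"); cv2.imwrite(f"pics/top21.png",s["img"])
s=ctrl.snapshot("scene"); cv2.imwrite(f"pics/scene21.png",s["img"])
E
python3 -c "
import cv2,numpy as np
a=[cv2.resize(cv2.imread('pics/%s21.png'%n)[r:r+100,c:c+110],None,fx=3.6,fy=3.6,interpolation=cv2.INTER_CUBIC) for n,r,c in(('top',250,380),('scene',160,60))]
cv2.imwrite('pics/cmp21.png',np.hstack(a))"
```

```text
push False 44.1 [ 0.3622 -0.2949  0.0525] [-4.3  5.6 24.6] [0.85 0.51 0.39] 0.07
push False 44.38 [ 0.3623 -0.2951  0.0477] [-5.3  6.5 28.7] [0.75 0.65 0.45] 0.0692
grab 44.59 [ 0.3623 -0.2951  0.0477] [-5.8  6.4 29.9] [0.73 0.67 0.49] 0.0692
d 44.71 [ 0.3624 -0.2951  0.0475] [ 0.6 -0.1  1.3] [-0.01 -0.09  0.05] 0.0669
up 45.18 [ 0.3617 -0.2945  0.0978] [-1.3 -0.3 -0.2] [ 0.01 -0.07  0.04] 0.0294
closed 45.74 [ 0.3617 -0.2945  0.0979] [ 0.4 -0.2  0.2] [-0.05 -0.09  0.04] 0.0002
```

View pics/cmp21.png

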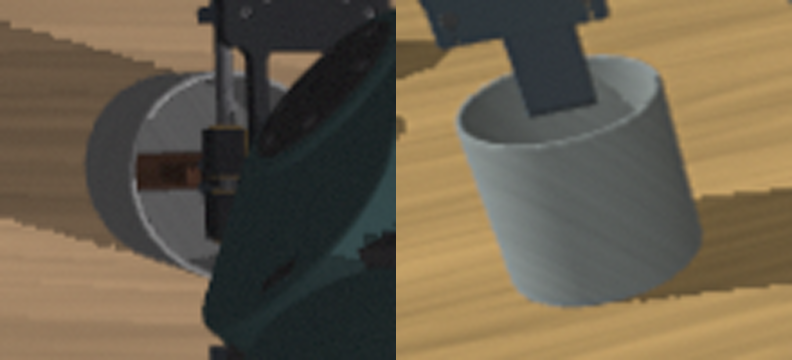

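Worked: the fingers cleared the grip and shut above it. I'll retreat and check.

```bash
python3 - <<'E'
from h import *
from bench import ctrl
ctrl.move_linear([.3617,-.2945,.21],feed=.2)
ctrl.move_to([.31,-.628,.214],down(.44,-.9)); st("away")
for n in("top","scene"):
    s=ctrl.snapshot(n); cv2.imwrite(f"pics/{n}22.png",s["img"])
a=cv2.resize(cv2.imread("pics/top0.png")[250:350,380:490],None,fx=3.6,fy=3.6); b=cv2.resize(cv2.imread("pics/top22.png")[250:350,380:490],None,fx=3.6,fy=3.6)
cv2.imwrite("pics/cmp22.png",np.hstack([a,b]))
E
```

```text
away 47.83 [ 0.3104 -0.627   0.2136] [-0.2  1.  -0.4] [-0.03  0.02 -0.01] 0.0006
```

View pics/cmp22.png

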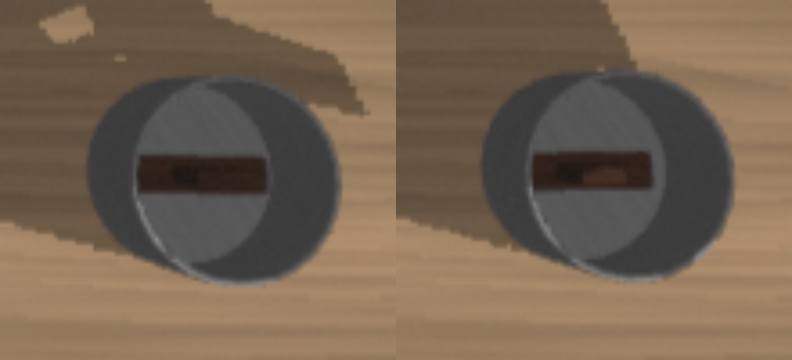

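View pics/top22.png

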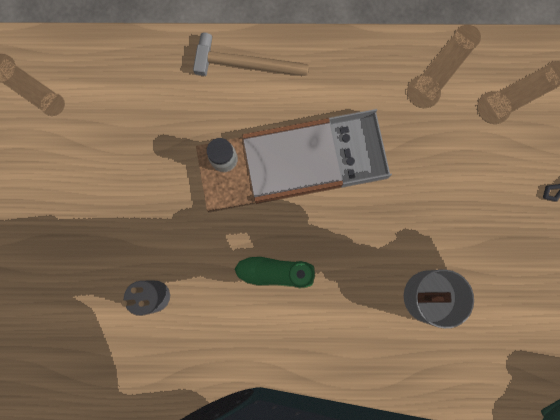

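View pics/scene22.png

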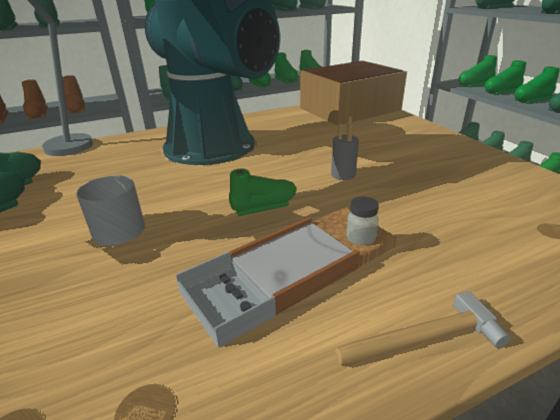

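```bash
python3 -c "
from bench import ctrl
print(ctrl.sign_off())"
```

```text
the job is handed in; nothing more can be done
None
```

The job is handed in at about 48 s of the 69 s allowed. All five offcuts are in the pan and the slab is clear. The scraper is back in the tin, lowered in the grip, let go and standing upright.

**Last checks:** In the final pictures the jar, brush canister and shoe last look unmoved. The tin stands within about 2 mm of its first position. The highest wrist force I read was about 36 N, though I only read it between moves.

**What went wrong or was unclear on the way:**
- **Tin lifted:** I opened the fingers inside the tin to get round the scraper's grip, and they jammed against its wall. A test raise lifted the tin about 4 mm, and I set it straight back down.
- **Missed sweep:** On the second sweep the foot hit the slab's wooden lip. The force stop tripped but my script swept on anyway. That tilted the scraper in the grip, so it passed over the last two offcuts without moving them.
- **Regrasp:** I stood the scraper on the marble and gripped it again. It touched the lip once more before I corrected the lane, and the next sweep cleared both offcuts.
- **Letting go:** The fingers jammed against the tin wall again when I opened them. I pressed down slightly, started them closing, and raised the gripper before they reached the scraper. It came out without moving the scraper.

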